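Turn the reversible grater plate over on its pins

ROBOT

A 6-joint arm with a two-finger parallel gripper is mounted at the origin on the work surface. World frame = base frame: x ahead of the robot, y to its left, z up, the work surface at z = 0. Lengths are in mm, angles in rad, forces in N, time in s.
With the tool pointing down it reaches from about 425 to 1125 mm from the base axis. Payload 14.9 kg.
Tool frame: the origin (TCP) lies on the front face of the gripper's body, between the roots of the fingers; the fingertips stand 78 mm ahead of it and the grasp point (between the pads) lies 60 mm ahead of it; z points along the fingers, y is the line along which they close (so a half turn about z gives the same grasp; the last joint's range is limited). The gripper opens to 91 mm and grips with 3 to 60 N. Pads are 32 mm wide; open, the fingers measure 118 mm over their backs; the gripper's body (76 mm by 178 mm) begins 60 mm behind the grasp point.
Start: joints at [-1.213, 0.379, 1.734, -0, 1.028, -0.033], TCP at [266.647, -647.239, 292.232] pointing down, gripper open.
Joint ranges: [-2.77, 2.77], [-0.74, 2.19], [0, 2.66], [-1.06, 4.2], [0.31, 2.87], [-3.08, 3.08]. Speed limits (rad/s): [1.89, 1.89, 2.39, 3.14, 3.14, 3.14].

INTERFACE

Orientations are given as a unit quaternion [x, y, z, w].
In Python, from bench import env, snapshot gives the robot as it stands. The module is installed in compiled form; this text tells all that it offers.
- The arm moves only by the tool step_arm, never from a script. Its argument "targets" is a list of rows, each an object of numbers: "rx", "ry", "rz": the turn, a rotation vector about the tool's x, y, z normalised to -1 to 1, where 1 is 90 degrees; "x", "y", "z": the shift along the tool's x, y, z normalised to -1 to 1, where 1 is 0.2 m; "hand": the closure in counts, from 0 (fully open) to 255 (shut). A call has 1 to 8 rows; each row shifts and turns the commanded pose from where the row before left it, along the tool's axes as they then stand; what a row does not reach is not made up. A row lasts 1/8 s, in which the tool goes at most 62.5 mm and 10.7 degrees, less where a joint would pass 70% of its speed; a pose out of reach is approached as far as the arm can. A call with a number of a shift or a turn outside -1 to 1 is refused whole. A call with a gripper value outside its range is refused whole. The fingers move at their own pace and stop on an object; the grip force is fixed at half the most. Time passes only in rows, so rows that do not move let the fingers close. It gives the time, the measured TCP pose, the force, the opening and the grip force at its end, in the units of the state.
- env.get_obs(): the state, without advancing time (a new reading comes with each control period).
- snapshot(name): name is "scene" or "top"; returns a dict with "frame" (420x560x3 uint8, red, green, blue), "fx", "fy", "cx", "cy" (pixels), "dist" ([k1, k2, p1, p2, k3] as OpenCV has them; the pictures are not rectified), "R" (3x3) and "t" (3): a world point X has camera coordinates R X + t. Camera axes: x right, y down, z forward; pixel columns grow to the right and rows downward; lengths in mm; the calibration is good to about 2 mm. A picture is of the moment at which its call begins. There is no depth.
- env.sign_off(): hands the job in; it is judged then, once.
The state is a dict: "t": time; "joint_pos": joint angles; "qd": joint speeds; "joint_efforts": joint torques, N m; "tcp_pos": TCP position; "ee_rot": TCP orientation; "ft_force": force on the tool from outside, world axes, zero at the start; "ft_torque": the same for the moment, N m; "finger_gap": finger opening in mm; "gripper_force": force on a finger pad.
Only numpy, scipy, OpenCV 4.12 (cv2) and the standard library are available. Lean on these libraries where they do the work, as an engineer would, in place of code of your own. Each camera call takes 0.05 s, during which the arm holds its last target. There are 200 camera calls.

TASK

The orange grater plate stands on its orange stand with the coarse side (big holes) to the front, towards the robot; I need the fine side (small dots) in front. Lift it off its two pins, turn it back to front, and seat it fully down on the same two pins again, upright and let go; the pins are off-centre, so the turned plate sits about a finger's width (20 mm) further to the right as seen from the front. Leave the blue grater plate where it is.

Things in the scene. Friction and masses are not known exactly. Their poses are not given: they have to be found in the camera images.
- plate: Orange upright grater plate, loose, 0.3 kg. Origin: centre of the foot's underside; z up, y along its width, -x out of the coarse face, +x out of the fine face. Foot 36 x 160 x 24 mm (x, y, z), 18 mm holes up through it at y = -50 and +30 (x = 0). Above: frame 10 thick, 154 wide, to z = 130. Grip tab, top middle: 12 thick (x), 50 wide (y), z = 130 to 160; pinch it from above across x.
- stand: Its fixed stand: white tray 160 x 250 mm, orange rail 36 x 220 (x, y), rail top at z = 30. Origin: centre of tray's underside; z up, front -x. Steel pins on the rail at y = -50 and +30 (x = 0), 21 tall, 14 dia tapering to 6. The plate starts seated, axes parallel, origin at (0, 0, 30). Turned 180 deg about z its holes swap pins: its origin must end at (0, -20, 30) in this frame.
- blue_plate: The same kind of plate with a blue frame on its own blue stand of the same shape, 0.3 to 0.5 m to one side: leave it alone. Same size, origin and axes as the orange plate. It may be to the left or to the right of the orange one.
Things that resemble listed ones, but are neither listed nor needed, are in the scene too. Of the things like the plate, leave any that is green; of the rest the larger one is meant.

How it is judged:
By the outcome, as a careful person would: the job done as asked, in the order asked, and still so for the second after the job is handed in, with the robot touching nothing.
It also fails if it takes over 35 s, if anything falls off the work surface, if the arm or the gripper's body presses on something with over 40 N, if the wrist force passes 120 N, or if a joint passes its speed limit or range.

## Working session

There is one attempt and no reset: what is moved stays moved. The work goes in short steps, Python scripts to look and compute and a tool call to move; the robot and the scene stay as the last step left them, time stands still between calls to the robot, and variables do not carry over. Pictures are saved under pics/ and viewed, at most 10 in all, crops included, and the job is handed in when it is done.

Besides the shell and the picture viewer there is one more tool, called after "Request:" as name([rows], argument=value, ...), one row to a line, values as JSON. step_arm: Moves the arm, as the interface text tells. Scaled input: -1 to 1 covers 0.2 m each way for a shift and 90 degrees each way for a turn. Its arguments: {"type":"object","properties":{"targets":{"type":"array"}},"required":["targets"]}

```bash
mkdir -p pics; cat > h.py <<'E'
import numpy as np,cv2,pickle
from bench import env,snapshot
def grab(n,f):
    s=snapshot(n); cv2.imwrite(f'pics/{f}.png',cv2.cvtColor(s['frame'],cv2.COLOR_RGB2BGR)); pickle.dump(s,open(f'{f}.pkl','wb')); return s
def K(s): return np.array([[s['fx'],0,s['cx']],[0,s['fy'],s['cy']],[0,0,1.]]),np.array(s['dist'],float)
def proj(s,X):
    k,d=K(s); return cv2.projectPoints(np.array(X,float).reshape(-1,1,3),cv2.Rodrigues(np.array(s['R'],float))[0],np.array(s['t'],float),k,d)[0].reshape(-1,2)
def onz(s,uv,z):
    k,d=K(s); p=cv2.undistortPoints(np.array(uv,float).reshape(-1,1,2),k,d).reshape(-1,2)
    R=np.array(s['R']);c=-R.T@np.array(s['t']).ravel(); r=np.c_[p,np.ones(len(p))]@R
    return c+r*((z-c[2])/r[:,2])[:,None]
E
python3 - <<'E'
from h import *
a=grab('scene','s0');b=grab('top','t0')
for s in(a,b): print(-np.array(s['R']).T@np.array(s['t']).ravel(), s['fx'])
print(env.get_obs())
E
```

```text
[863.33092013 432.68070998 751.46705053] 422.81019588537464
[ 452.07326598   26.77635215 1188.8762423 ] 472.8032117794567
{'t': 0.1, 'joint_pos': array([-1.21332275e+00,  3.79357114e-01,  1.73469621e+00,  1.83548672e-06,
        1.02849834e+00, -3.33003905e-02]), 'qd': array([ 0.0001282 , -0.00015188, -0.00210376, -0.00200397,  0.00183708,
       -0.00100468]), 'joint_efforts': array([ 5.92893703e-04, -7.65033102e+01, -4.35289872e+01,  6.52438472e-02,
        3.98484024e-02, -2.67856819e-05]), 'tcp_pos': array([ 266.53488657, -646.98394458,  291.66607762]), 'ee_rot': array([ 9.80972591e-01,  1.94145683e-01, -7.66064112e-05, -4.73349810e-04]), 'ft_force': array([-0.17345908, -0.58546772, -0.33348723]), 'ft_torque': array([ 0.0106351 , -0.05632846,  0.02661336]), 'gripper_force': 0.0, 'finger_gap': 91.25170111027175}
```

View pics/s0.png

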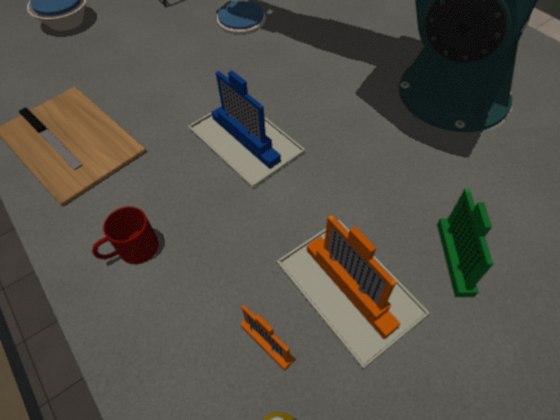

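View pics/t0.png

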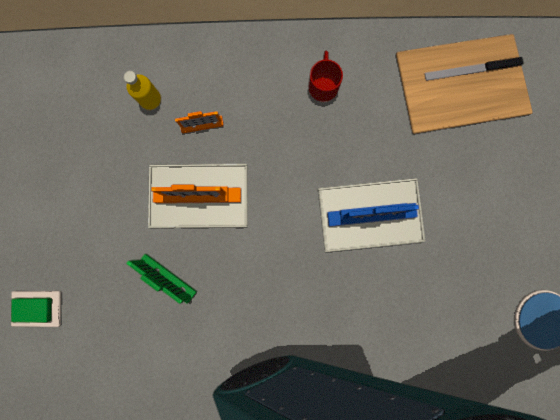

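The orange stand is at about (197,196) in the top view and the blue one at about (372,215). The small orange plate, the green plate and the green block are distractors. Next I'll fit the orange stand and plate pose from the silhouettes in both views.

```bash
cat > fit.py <<'E'
from h import *
from scipy.optimize import minimize
def box(x0,x1,y0,y1,z0,z1): return np.array([[x,y,z] for x in(x0,x1) for y in(y0,y1) for z in(z0,z1)],float)
PL=[box(-18,18,-80,80,0,24),box(-5,5,-77,77,24,130),box(-6,6,-25,25,130,160)]
RAIL=[box(-18,18,-110,110,5,30)]
def T(P,x,y,a,z=0): c,s=np.cos(a),np.sin(a); return P@np.array([[c,s,0],[-s,c,0],[0,0,1]])+[x,y,z]
def sil(s,boxes):
    m=np.zeros((1680,2240),np.uint8)
    for b in boxes: cv2.fillConvexPoly(m,cv2.convexHull(np.round(proj(s,b)*4+1.5).astype(np.int32)),255)
    return cv2.resize(m,(560,420),interpolation=cv2.INTER_AREA)/255.
def mask(s,roi):
    h=cv2.cvtColor(s['frame'],cv2.COLOR_RGB2HSV); m=((h[...,0]>4)&(h[...,0]<18)&(h[...,1]>150)&(h[...,2]>60)).astype(np.uint8)
    o=np.zeros_like(m); x0,y0,x1,y1=roi; o[y0:y1,x0:x1]=m[y0:y1,x0:x1]
    return cv2.morphologyEx(o,cv2.MORPH_CLOSE,np.ones((9,9)))*1.
def overlay(s,boxes,f,roi,k=4):
    im=cv2.resize(cv2.cvtColor(s['frame'],cv2.COLOR_RGB2BGR),None,fx=k,fy=k,interpolation=cv2.INTER_CUBIC)
    for b in boxes:
        q=np.round(proj(s,b)*k+(k-1)/2).astype(int)
        for i in range(8):
            for j in(1,2,4):
                if not i&j: cv2.line(im,q[i].tolist(),q[i|j].tolist(),(255,255,0),1)
    x0,y0,x1,y1=[v*k for v in roi]; return im[y0:y1,x0:x1]
E
cat > a.py <<'E'
from fit import *
a,b=[pickle.load(open(f+'.pkl','rb')) for f in('s0','t0')]
ra,rb=(290,200,420,345),(145,175,250,215)
ms=[(a,mask(a,ra)),(b,mask(b,rb))]
B=lambda p:[T(q,p[0],p[1],p[2],30) for q in PL]+[T(q,*p[:3]) for q in RAIL]
p0=onz(b,[[197,196]],30)[0]; print(p0)
def fit(ms): 
    r=minimize(lambda v:sum(np.abs(sil(s,B([v[0],v[1],v[2]/100]))-m).sum() for s,m in ms),[p0[0],p0[1],0],method='Nelder-Mead',options=dict(initial_simplex=[[p0[0]+i,p0[1]+j,k] for i,j,k in((0,0,0),(15,0,0),(0,15,0),(0,0,8))])); return r
for m in(ms,ms[:1],ms[1:]):
    r=fit(m); print(r.x,r.fun,[x[1].sum() for x in m])
    if len(m)==2: P=[r.x[0],r.x[1],r.x[2]/100]
bx=B(P)+[T(box(-80,80,-125,125,0,5),*P)]
o1=overlay(a,bx,0,(270,200,435,365),3);o2=overlay(b,bx,0,(140,155,255,240),3)
w=max(o1.shape[0],o2.shape[0]);pad=lambda o:cv2.copyMakeBorder(o,0,w-o.shape[0],0,0,cv2.BORDER_CONSTANT)
im=np.hstack([pad(o1),pad(o2)]);cv2.imwrite('pics/ov.png',cv2.resize(im,None,fx=min(1,800/im.shape[1]),fy=min(1,800/im.shape[1])))
E
python3 a.py
```

```text
[574.88397827 238.70577567  30.        ]
[578.13319035 240.2514064   -3.01825714] 2021.6235294117646 [np.float64(3530.0), np.float64(1437.0)]
[578.763377   240.22645932  -3.47704415] 1909.6823529411765 [np.float64(3530.0)]
[577.83750608 242.06360947  -2.59406592] 90.84705882352941 [np.float64(1437.0)]
```

View pics/ov.png

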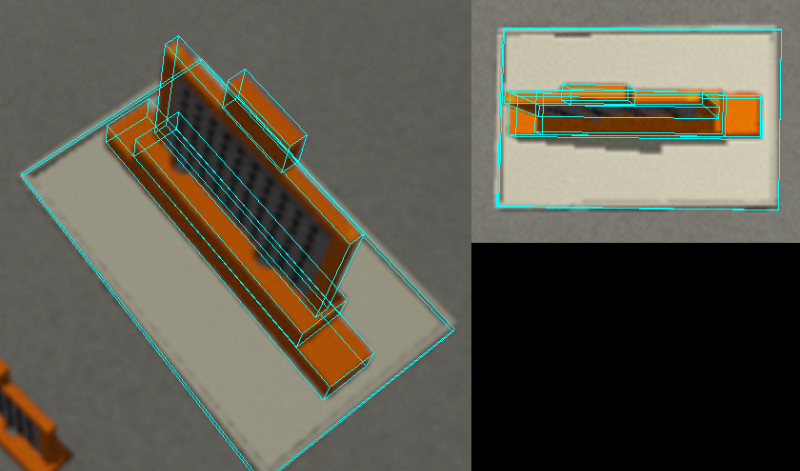

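Request:
step_arm([
  {"x":0.196,"y":-0.22,"hand":0},
  {"x":0.196,"y":-0.22,"hand":0},
  {"x":0.196,"y":-0.22,"hand":0},
  {"x":0.196,"y":-0.22,"hand":0},
  {"x":0.196,"y":-0.22,"hand":0},
  {"x":0.196,"y":-0.22,"hand":0},
  {"x":0.196,"y":-0.22,"hand":0},
  {"x":0.196,"y":-0.22,"hand":0},
])

```text
validation failed for argument at $.ta...
```

Request:
step_arm([
  {"x":0.196,"y":-0.22,"hand":0},
  {"x":0.196,"y":-0.22,"hand":0},
  {"x":0.196,"y":-0.22,"hand":0},
  {"x":0.196,"y":-0.22,"hand":0},
  {"x":0.196,"y":-0.22,"hand":0},
  {"x":0.196,"y":-0.22,"hand":0},
  {"x":0.196,"y":-0.22,"hand":0},
  {"x":0.196,"y":-0.22,"hand":0},
])

```text
validation failed for argument at $.ta...
```

Request:
step_arm([
  {"rz":-0.0917,"hand":0},
  {"rz":-0.0917,"hand":0},
  {"rz":-0.0917,"hand":0},
  {"rz":-0.0917,"hand":0},
  {"rz":-0.0917,"hand":0},
  {"rz":-0.0917,"hand":0},
  {"rz":-0.0917,"hand":0},
  {"rz":-0.0917,"hand":0},
])

```text
validation failed for argument at $.ta...
```

Request:
step_arm([
  {"hand":0},
  {"hand":0},
])

```text
validation failed for argument at $.ta...
```

The validator rejected all four calls, so every field may be required. I'll try a single complete row.

Request:
step_arm([
  {"rx":0,"ry":0,"rz":0,"x":0.196,"y":-0.22,"z":0,"hand":0},
])

```text
t: 0.22
tcp_pos: [285.6, -592.8, 291.8]
ee_rot: [0.981, 0.193, -0.0, 0.0]
ft_force: [1.1, 0.2, -0.7]
finger_gap: 91.4
gripper_force: 0.0
```

Complete rows are accepted. I'll run the remaining 15.

Request:
step_arm([
  {"rx":0,"ry":0,"rz":0,"x":0.196,"y":-0.22,"z":0,"hand":0},
  {"rx":0,"ry":0,"rz":0,"x":0.196,"y":-0.22,"z":0,"hand":0},
  {"rx":0,"ry":0,"rz":0,"x":0.196,"y":-0.22,"z":0,"hand":0},
  {"rx":0,"ry":0,"rz":0,"x":0.196,"y":-0.22,"z":0,"hand":0},
  {"rx":0,"ry":0,"rz":0,"x":0.196,"y":-0.22,"z":0,"hand":0},
  {"rx":0,"ry":0,"rz":0,"x":0.196,"y":-0.22,"z":0,"hand":0},
  {"rx":0,"ry":0,"rz":0,"x":0.196,"y":-0.22,"z":0,"hand":0},
  {"rx":0,"ry":0,"rz":0,"x":0.196,"y":-0.22,"z":0,"hand":0},
])

```text
t: 1.23
tcp_pos: [442.2, -144.8, 292.3]
ee_rot: [0.981, 0.194, 0.0, 0.0]
ft_force: [0.7, -1.2, -0.2]
finger_gap: 90.8
gripper_force: 0.0
```

Request:
step_arm([
  {"rx":0,"ry":0,"rz":0,"x":0.196,"y":-0.22,"z":0,"hand":0},
  {"rx":0,"ry":0,"rz":0,"x":0.196,"y":-0.22,"z":0,"hand":0},
  {"rx":0,"ry":0,"rz":0,"x":0.196,"y":-0.22,"z":0,"hand":0},
  {"rx":0,"ry":0,"rz":0,"x":0.196,"y":-0.22,"z":0,"hand":0},
  {"rx":0,"ry":0,"rz":0,"x":0.196,"y":-0.22,"z":0,"hand":0},
  {"rx":0,"ry":0,"rz":0,"x":0.196,"y":-0.22,"z":0,"hand":0},
  {"rx":0,"ry":0,"rz":0,"x":0.196,"y":-0.22,"z":0,"hand":0},
])

```text
t: 2.1
tcp_pos: [578.6, 244.6, 292.0]
ee_rot: [0.981, 0.194, -0.0, 0.0]
ft_force: [0.2, -1.0, 0.3]
finger_gap: 90.9
gripper_force: 0.0
```

Request:
step_arm([
  {"rx":0,"ry":0,"rz":-0.0917,"x":0,"y":0,"z":0,"hand":0},
  {"rx":0,"ry":0,"rz":-0.0917,"x":0,"y":0,"z":0,"hand":0},
  {"rx":0,"ry":0,"rz":-0.0917,"x":0,"y":0,"z":0,"hand":0},
  {"rx":0,"ry":0,"rz":-0.0917,"x":0,"y":0,"z":0,"hand":0},
  {"rx":0,"ry":0,"rz":-0.0917,"x":0,"y":0,"z":0,"hand":0},
  {"rx":0,"ry":0,"rz":-0.0917,"x":0,"y":0,"z":0,"hand":0},
  {"rx":0,"ry":0,"rz":-0.0917,"x":0,"y":0,"z":0,"hand":0},
  {"rx":0,"ry":0,"rz":-0.0917,"x":0,"y":0,"z":0,"hand":0},
])

```text
t: 3.1
tcp_pos: [578.2, 242.5, 291.9]
ee_rot: [0.715, 0.699, -0.0, -0.0]
ft_force: [-0.5, -0.4, 0.6]
finger_gap: 91.0
gripper_force: 0.0
```

```bash
cat > st.py <<'E'
from h import *
from scipy.spatial.transform import Rotation as Ro
o=env.get_obs();R=Ro.from_quat(o['ee_rot']).as_matrix()
print(o['t'],o['tcp_pos'].round(2),'xang',np.degrees(np.arctan2(R[1,0],R[0,0])).round(2),'z',R[:,2].round(4),'q',o['joint_pos'].round(3),o['ft_force'].round(1),o['finger_gap'])
import sys
if len(sys.argv)>3: print('tool shift /200:',(R.T@(np.array(sys.argv[1:4],float)-o['tcp_pos'])/200).round(4))
E
python3 st.py 578 241 237
```

```text
3.1 [578.21 242.54 291.94] xang 88.68 z [-5.e-04 -1.e-04 -1.e+00] q [0.36  0.267 1.887 0.    0.988 0.383] [-0.5 -0.4  0.6] 90.98986429240951
tool shift /200: [-0.0077 -0.0007  0.2747]
```

Request:
step_arm([
  {"rx":0,"ry":0,"rz":-0.0044,"x":-0.0077,"y":-0.0007,"z":0.09,"hand":0},
  {"rx":0,"ry":0,"rz":0,"x":0,"y":0,"z":0.09,"hand":0},
  {"rx":0,"ry":0,"rz":0,"x":0,"y":0,"z":0.09,"hand":0},
  {"rx":0,"ry":0,"rz":0,"x":0,"y":0,"z":0,"hand":0},
])

```text
t: 3.6
tcp_pos: [577.4, 240.7, 236.0]
ee_rot: [0.715, 0.699, -0.002, -0.001]
ft_force: [-0.0, -0.0, 0.4]
finger_gap: 91.1
gripper_force: 0.0
```

```bash
python3 st.py 578 241 237; python3 -c "
from fit import *
s=grab('scene','s1');cv2.imwrite('pics/s1c.png',overlay(s,[],0,(270,130,430,330),3))"
```

```text
3.6 [577.37 240.75 236.01] xang 88.76 z [-0.0032 -0.0011 -1.    ] q [0.358 0.336 1.913 0.    0.895 0.379] [-0.  -0.   0.4] 91.06854877136895
tool shift /200: [ 0.0013  0.0031 -0.005 ]
```

View pics/s1c.png

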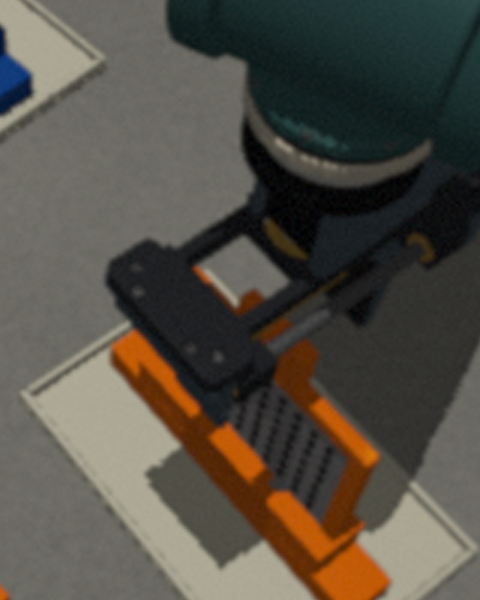

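The fingers straddle the tab, so I'll close them.

Request:
step_arm([
  {"rx":0,"ry":0,"rz":0,"x":0,"y":0,"z":0,"hand":255},
  {"rx":0,"ry":0,"rz":0,"x":0,"y":0,"z":0,"hand":255},
  {"rx":0,"ry":0,"rz":0,"x":0,"y":0,"z":0,"hand":255},
  {"rx":0,"ry":0,"rz":0,"x":0,"y":0,"z":0,"hand":255},
  {"rx":0,"ry":0,"rz":0,"x":0,"y":0,"z":0,"hand":255},
  {"rx":0,"ry":0,"rz":0,"x":0,"y":0,"z":0,"hand":255},
  {"rx":0,"ry":0,"rz":0,"x":0,"y":0,"z":0,"hand":255},
  {"rx":0,"ry":0,"rz":0,"x":0,"y":0,"z":0,"hand":255},
])

```text
t: 4.65
tcp_pos: [578.2, 241.1, 238.2]
ee_rot: [0.714, 0.7, -0.0, -0.0]
ft_force: [0.4, -0.4, 0.7]
finger_gap: 14.1
gripper_force: 0.1
```

```bash
python3 st.py
```

```text
4.65 [578.19 241.07 238.21] xang 88.81 z [-0. -0. -1.] q [0.358 0.334 1.912 0.    0.896 0.379] [ 0.4 -0.4  0.7] 14.131109256730038
```

Request:
step_arm([
  {"rx":0,"ry":0,"rz":0.005,"x":0,"y":0,"z":0,"hand":255},
  {"rx":0,"ry":0,"rz":0,"x":0,"y":0,"z":0,"hand":255},
  {"rx":0,"ry":0,"rz":0,"x":0,"y":0,"z":0,"hand":255},
  {"rx":0,"ry":0,"rz":0,"x":0,"y":0,"z":0,"hand":255},
])

```text
t: 5.15
tcp_pos: [578.3, 241.1, 238.2]
ee_rot: [0.717, 0.697, 0.0, 0.0]
ft_force: [2.6, -0.1, -3.1]
finger_gap: 12.1
gripper_force: 30.0
```

```bash
python3 st.py
```

```text
5.15 [578.25 241.07 238.18] xang 88.37 z [ 1.e-04  0.e+00 -1.e+00] q [ 0.358  0.334  1.912 -0.     0.895  0.386] [ 2.6 -0.1 -3.1] 12.060842361748412
```

Request:
step_arm([
  {"rx":0,"ry":0,"rz":0,"x":0,"y":0,"z":-0.05,"hand":255},
  {"rx":0,"ry":0,"rz":0,"x":0,"y":0,"z":-0.05,"hand":255},
  {"rx":0,"ry":0,"rz":0,"x":0,"y":0,"z":-0.1,"hand":255},
  {"rx":0,"ry":0,"rz":0,"x":0,"y":0,"z":-0.1,"hand":255},
  {"rx":0,"ry":0,"rz":0,"x":0,"y":0,"z":-0.1,"hand":255},
  {"rx":0,"ry":0,"rz":0,"x":0,"y":0,"z":0,"hand":255},
  {"rx":0,"ry":0,"rz":0,"x":0,"y":0,"z":0,"hand":255},
])

```text
t: 6.02
tcp_pos: [577.9, 241.0, 317.9]
ee_rot: [0.717, 0.697, -0.0, -0.0]
ft_force: [-0.0, -0.2, -4.2]
finger_gap: 12.2
gripper_force: 30.0
```

```bash
python3 st.py; cat > b.py <<'E'
from fit import *
import sys
f=sys.argv[1]; p=[float(v) for v in sys.argv[2:6]]
a,b=grab('scene','s'+f),grab('top','t'+f)
S=[578,241,-.03]
bx=[T(q,*p) for q in PL]+[T(q,*S) for q in RAIL]
def roi(s,m=14):
    q=proj(s,np.vstack(bx));l=np.maximum(q.min(0)-m,0);h=np.minimum(q.max(0)+m,[560,420]);return [*l.astype(int),*h.astype(int)]
o1,o2=overlay(a,bx,0,roi(a),3),overlay(b,bx,0,roi(b),3)
w=max(o1.shape[0],o2.shape[0]);pad=lambda o:cv2.copyMakeBorder(o,0,w-o.shape[0],0,0,cv2.BORDER_CONSTANT)
im=np.hstack([pad(o1),pad(o2)]);k=min(1,800/im.shape[1],600/im.shape[0]);cv2.imwrite(f'pics/ov{f}.png',cv2.resize(im,None,fx=k,fy=k,interpolation=cv2.INTER_AREA))
E
python3 b.py 2 578 241 -.03 110
```

```text
6.025 [577.93 240.97 317.86] xang 88.36 z [-5.e-04 -2.e-04 -1.e+00] q [0.358 0.236 1.874 0.    1.033 0.386] [-0.  -0.2 -4.2] 12.193458800090491
```

View pics/ov2.png

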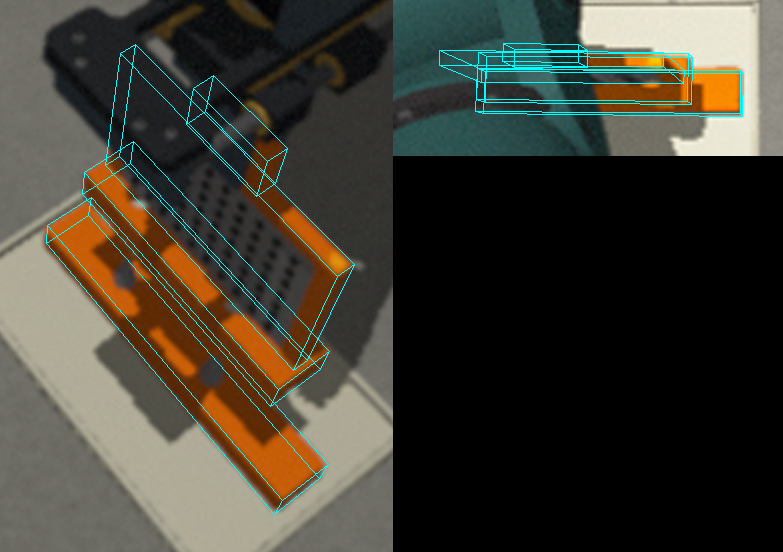

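The overlay matches: the plate hangs clear of the pins, held level. Now the half turn, 20 rows at 9° each.

Request:
step_arm([
  {"rx":0,"ry":0,"rz":-0.1,"x":0,"y":0,"z":0,"hand":255},
  {"rx":0,"ry":0,"rz":-0.1,"x":0,"y":0,"z":0,"hand":255},
  {"rx":0,"ry":0,"rz":-0.1,"x":0,"y":0,"z":0,"hand":255},
  {"rx":0,"ry":0,"rz":-0.1,"x":0,"y":0,"z":0,"hand":255},
  {"rx":0,"ry":0,"rz":-0.1,"x":0,"y":0,"z":0,"hand":255},
  {"rx":0,"ry":0,"rz":-0.1,"x":0,"y":0,"z":0,"hand":255},
  {"rx":0,"ry":0,"rz":-0.1,"x":0,"y":0,"z":0,"hand":255},
])

```text
t: 7.0
tcp_pos: [578.0, 240.9, 317.3]
ee_rot: [0.245, 0.97, -0.0, -0.001]
ft_force: [-0.1, -0.2, -3.2]
finger_gap: 12.0
gripper_force: 30.0
```

Request:
step_arm([
  {"rx":0,"ry":0,"rz":-0.1,"x":0,"y":0,"z":0,"hand":255},
  {"rx":0,"ry":0,"rz":-0.1,"x":0,"y":0,"z":0,"hand":255},
  {"rx":0,"ry":0,"rz":-0.1,"x":0,"y":0,"z":0,"hand":255},
  {"rx":0,"ry":0,"rz":-0.1,"x":0,"y":0,"z":0,"hand":255},
  {"rx":0,"ry":0,"rz":-0.1,"x":0,"y":0,"z":0,"hand":255},
  {"rx":0,"ry":0,"rz":-0.1,"x":0,"y":0,"z":0,"hand":255},
  {"rx":0,"ry":0,"rz":-0.1,"x":0,"y":0,"z":0,"hand":255},
])

```text
t: 7.88
tcp_pos: [578.0, 241.0, 317.4]
ee_rot: [-0.298, 0.955, -0.0, -0.001]
ft_force: [-0.6, -0.0, -2.8]
finger_gap: 12.1
gripper_force: 30.0
```

Request:
step_arm([
  {"rx":0,"ry":0,"rz":-0.1,"x":0,"y":0,"z":0,"hand":255},
  {"rx":0,"ry":0,"rz":-0.1,"x":0,"y":0,"z":0,"hand":255},
  {"rx":0,"ry":0,"rz":-0.1,"x":0,"y":0,"z":0,"hand":255},
  {"rx":0,"ry":0,"rz":-0.1,"x":0,"y":0,"z":0,"hand":255},
  {"rx":0,"ry":0,"rz":-0.1,"x":0,"y":0,"z":0,"hand":255},
  {"rx":0,"ry":0,"rz":-0.1,"x":0,"y":0,"z":0,"hand":255},
  {"rx":0,"ry":0,"rz":0,"x":0,"y":0,"z":0,"hand":255},
])

```text
t: 8.75
tcp_pos: [578.0, 241.0, 317.5]
ee_rot: [-0.697, 0.717, 0.0, -0.001]
ft_force: [0.1, 1.0, -3.9]
finger_gap: 11.9
gripper_force: 30.0
```

```bash
python3 st.py 577.4 221 258
```

```text
8.75 [578.   240.99 317.5 ] xang -91.69 z [-1.1e-03 -4.0e-04 -1.0e+00] q [ 0.358  0.237  1.874  0.     1.033 -2.754] [ 0.1  1.  -3.9] 11.914389045241293
tool shift /200: [ 0.0999 -0.0003  0.2975]
```

Request:
step_arm([
  {"rx":0,"ry":0,"rz":0,"x":0.1,"y":0,"z":0.06,"hand":255},
  {"rx":0,"ry":0,"rz":0,"x":0,"y":0,"z":0.1,"hand":255},
  {"rx":0,"ry":0,"rz":0,"x":0,"y":0,"z":0.1,"hand":255},
  {"rx":0,"ry":0,"rz":0,"x":0,"y":0,"z":0,"hand":255},
  {"rx":0,"ry":0,"rz":0,"x":0,"y":0,"z":0,"hand":255},
])

```text
t: 9.38
tcp_pos: [577.8, 221.3, 266.3]
ee_rot: [-0.697, 0.717, -0.0, 0.0]
ft_force: [-0.2, -0.3, -3.7]
finger_gap: 11.7
gripper_force: 30.0
```

```bash
python3 st.py 577.4 221 238; python3 b.py 3 577.4 221 3.1116 58
```

```text
9.375 [577.82 221.34 266.31] xang -91.64 z [ 0.  0. -1.] q [ 0.328  0.286  1.916  0.     0.94  -2.785] [-0.2 -0.3 -3.7] 11.740007443070198
tool shift /200: [0.0018 0.002  0.1415]
```

View pics/ov3.png

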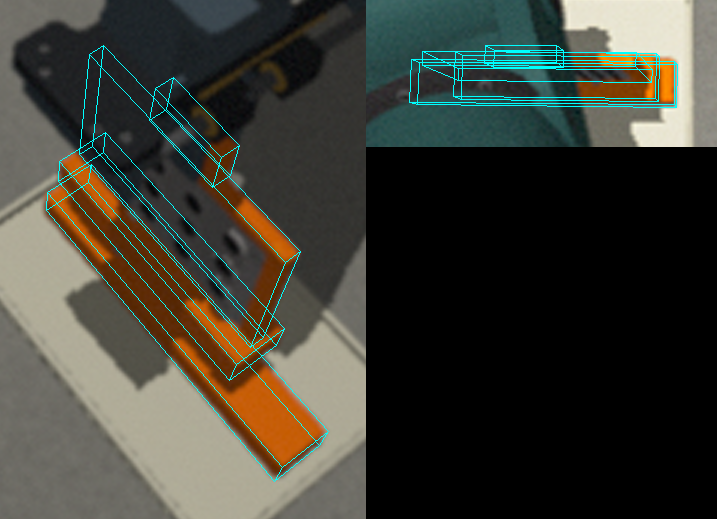

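The plate lines up with the model to about 1 mm, and the coarse holes now face the back. I'll lower it gently onto the pins.

Request:
step_arm([
  {"rx":0,"ry":0,"rz":0,"x":0.001,"y":0.001,"z":0.02,"hand":255},
  {"rx":0,"ry":0,"rz":0,"x":0,"y":0,"z":0.02,"hand":255},
  {"rx":0,"ry":0,"rz":0,"x":0,"y":0,"z":0.02,"hand":255},
  {"rx":0,"ry":0,"rz":0,"x":0,"y":0,"z":0.02,"hand":255},
])

```text
t: 9.98
tcp_pos: [577.4, 220.9, 249.9]
ee_rot: [-0.697, 0.717, 0.0, -0.0]
ft_force: [-0.4, 0.3, -4.0]
finger_gap: 11.7
gripper_force: 30.0
```

```bash
python3 st.py 577.4 221 238
```

```text
9.975 [577.41 220.87 249.93] xang -91.64 z [-1.e-04 -0.e+00 -1.e+00] q [ 0.328  0.306  1.924 -0.     0.911 -2.785] [-0.4  0.3 -4. ] 11.702181121984955
tool shift /200: [-0.0007  0.0001  0.0597]
```

No contact force, and the foot is already below the pin tops, so I'll continue down.

Request:
step_arm([
  {"rx":0,"ry":0,"rz":0,"x":0,"y":0,"z":0.015,"hand":255},
  {"rx":0,"ry":0,"rz":0,"x":0,"y":0,"z":0.015,"hand":255},
  {"rx":0,"ry":0,"rz":0,"x":0,"y":0,"z":0.015,"hand":255},
  {"rx":0,"ry":0,"rz":0,"x":0,"y":0,"z":0,"hand":255},
])

```text
t: 10.48
tcp_pos: [577.6, 220.9, 241.1]
ee_rot: [-0.697, 0.717, -0.0, 0.0]
ft_force: [2.8, 0.2, -5.3]
finger_gap: 11.7
gripper_force: 30.0
```

```bash
python3 st.py 577.4 221 238
```

```text
10.475 [577.64 220.91 241.14] xang -91.63 z [ 6.e-04  1.e-04 -1.e+00] q [ 0.328  0.318  1.928 -0.     0.895 -2.785] [ 2.8  0.2 -5.3] 11.725406201119599
tool shift /200: [-0.0004  0.0012  0.0157]
```

Request:
step_arm([
  {"rx":0,"ry":0,"rz":0,"x":0,"y":-0.004,"z":0.005,"hand":255},
  {"rx":0,"ry":0,"rz":0,"x":0,"y":0,"z":0.01,"hand":255},
  {"rx":0,"ry":0,"rz":0,"x":0,"y":0,"z":0,"hand":255},
])

```text
t: 10.85
tcp_pos: [578.2, 220.8, 238.1]
ee_rot: [-0.697, 0.717, 0.0, -0.0]
ft_force: [1.3, -0.3, -4.6]
finger_gap: 11.7
gripper_force: 30.0
```

```bash
python3 st.py 577.4 221 238
```

```text
10.85 [578.16 220.83 238.12] xang -91.64 z [-2.e-04 -0.e+00 -1.e+00] q [ 0.327  0.323  1.928  0.     0.891 -2.786] [ 1.3 -0.3 -4.6] 11.65702742416682
tool shift /200: [-0.0007  0.0038  0.0006]
```

Request:
step_arm([
  {"rx":0,"ry":0,"rz":0,"x":0,"y":0,"z":0.004,"hand":255},
  {"rx":0,"ry":0,"rz":0,"x":0,"y":0,"z":0,"hand":255},
])

```text
t: 11.1
tcp_pos: [578.3, 220.8, 238.1]
ee_rot: [-0.697, 0.717, -0.0, 0.0]
ft_force: [-1.4, -2.3, 6.7]
finger_gap: 11.9
gripper_force: 30.0
```

```bash
python3 st.py
```

```text
11.1 [578.34 220.84 238.11] xang -91.64 z [ 1.e-04 -1.e-04 -1.e+00] q [ 0.327  0.323  1.927 -0.     0.891 -2.786] [-1.4 -2.3  6.7] 11.871379426662642
```

The plate is seated: z force is +6.7 N and the height matches the height at which I gripped it. Releasing.

Request:
step_arm([
  {"rx":0,"ry":0,"rz":0,"x":0,"y":0,"z":0,"hand":0},
  {"rx":0,"ry":0,"rz":0,"x":0,"y":0,"z":0,"hand":0},
  {"rx":0,"ry":0,"rz":0,"x":0,"y":0,"z":0,"hand":0},
  {"rx":0,"ry":0,"rz":0,"x":0,"y":0,"z":0,"hand":0},
  {"rx":0,"ry":0,"rz":0,"x":0,"y":0,"z":0,"hand":0},
  {"rx":0,"ry":0,"rz":0,"x":0,"y":0,"z":0,"hand":0},
  {"rx":0,"ry":0,"rz":0,"x":0,"y":0,"z":0,"hand":0},
])

```text
t: 11.98
tcp_pos: [578.2, 220.9, 237.4]
ee_rot: [-0.697, 0.717, 0.0, -0.0]
ft_force: [-0.1, 0.6, -0.7]
finger_gap: 78.8
gripper_force: 0.0
```

Request:
step_arm([
  {"rx":0,"ry":0,"rz":0,"x":0,"y":0,"z":-0.1,"hand":0},
  {"rx":0,"ry":0,"rz":0,"x":0,"y":0,"z":-0.2,"hand":0},
  {"rx":0,"ry":0,"rz":0,"x":0,"y":0,"z":-0.2,"hand":0},
  {"rx":0,"ry":0,"rz":0,"x":0.25,"y":0,"z":0,"hand":0},
  {"rx":0,"ry":0,"rz":0,"x":0.25,"y":0,"z":0,"hand":0},
  {"rx":0,"ry":0,"rz":0,"x":0.25,"y":0,"z":0,"hand":0},
  {"rx":0,"ry":0,"rz":0,"x":0.25,"y":0,"z":0,"hand":0},
  {"rx":0,"ry":0,"rz":0,"x":0.25,"y":0,"z":0,"hand":0},
])

```text
t: 12.98
tcp_pos: [570.6, -2.5, 338.5]
ee_rot: [-0.681, 0.732, -0.016, -0.014]
ft_force: [-0.2, -0.4, 0.9]
finger_gap: 91.4
gripper_force: 0.0
```

```bash
python3 st.py; python3 b.py 4 578 221 3.1116 30
```

```text
12.975 [570.59  -2.52 338.5 ] xang -94.16 z [ 0.0018 -0.0424 -0.9991] q [-0.031  0.121  1.97  -0.049  1.048 -3.076] [-0.2 -0.4  0.9] 91.37031564266219
```

View pics/ov4.png

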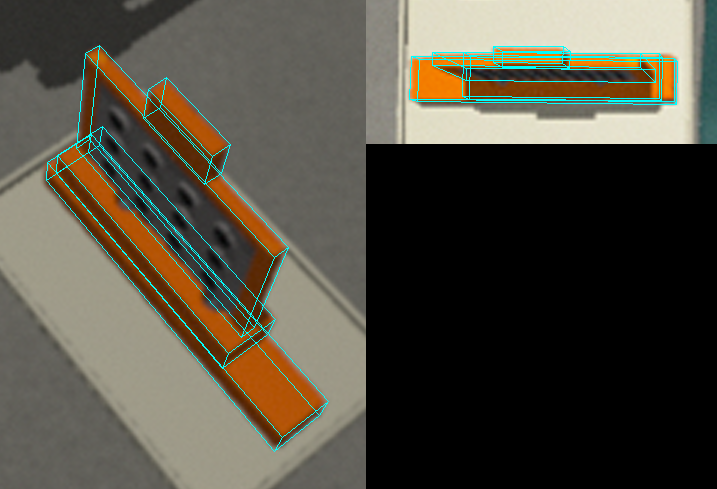

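The plate is seated and upright with the coarse side to the back. Joint 6 is close to its limit, so I'll back it off before handing in.

Request:
step_arm([
  {"rx":0,"ry":0,"rz":0.1,"x":0,"y":0,"z":0,"hand":0},
  {"rx":0,"ry":0,"rz":0.1,"x":0,"y":0,"z":0,"hand":0},
  {"rx":0,"ry":0,"rz":0.1,"x":0,"y":0,"z":0,"hand":0},
  {"rx":0,"ry":0,"rz":0,"x":0,"y":0,"z":0,"hand":0},
  {"rx":0,"ry":0,"rz":0,"x":0,"y":0,"z":0,"hand":0},
])

```text
t: 13.7
tcp_pos: [570.7, -0.4, 337.4]
ee_rot: [-0.494, 0.869, -0.018, -0.01]
ft_force: [-0.4, 0.2, 0.0]
finger_gap: 91.1
gripper_force: 0.0
```

```bash
python3 st.py; python3 -c "
from bench import env
print(env.sign_off())"
```

```text
13.7 [ 5.7071e+02 -3.7000e-01  3.3739e+02] xang -120.78 z [ 0.001  -0.0414 -0.9991] q [-0.028  0.123  1.97  -0.048  1.047 -2.609] [-0.4  0.2  0. ] 91.10187211559736
the job is handed in; nothing more can be done
None
```

The orange plate is turned with its fine side to the front, seated fully on its two pins 20 mm to the right and released; the blue plate was not touched, and I handed the job in at 13.7 s.

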